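Short spin on the bench centrifuge

TASK

Give the tubes in the bench centrifuge a short spin, only pushing with the closed fingertips: first push the open lid down until it is fully shut, then press the raised near end of the power rocker until it has tipped over fully, then press the large round key all the way down and finish the program while still holding it down. Do not do a step before its turn, and do not press the small round key or the long bar key; leave the bottle, the beaker and the jar standing where they are.

Things in the scene. Friction and masses are not known exactly. Their poses are not given: they have to be found in the camera images.
- centrifuge: White bench centrifuge, fixed, 290 (x) x 320 (y) x 125 mm high without lid; origin: centre of its underside; x to its back (away from the robot), y to its left. Level control deck along its front (x -145 to -60 mm), 100 mm above the bench; chamber rim behind at 125 mm. Four controls in a row on the deck at x -102.5, y -99, -33, 33, 99 mm, in varying order, turned with it.
- lid_hinge (a point): Middle of the lid's hinge line, which runs along the centrifuge's x on the left edge of the chamber: at x 42.5, y 150, z 125 mm in the centrifuge's frame.
- lid_edge (a point): Middle of the lid's free edge, on its upper face. The lid is a flat white plate with a round window, 205 mm along the hinge, 240 mm from hinge to free edge, 14 mm thick; the hinge line is at its underside. Shut, it lies level, its free edge towards the centrifuge's -y and its upper face 139 mm above the bench.
- lid (a joint): Opening angle of the lid in rad: 0 shut; starts at 0.4 to 0.75. Stiff hinge: it stays where it is left and takes 2 to 5 N pushed down near the free edge. Its upper face at horizontal distance d (mm) from the hinge line is d*tan(angle) + 14/cos(angle) mm above the hinge line.
- rocker (a joint): Black power rocker, angle in rad: 0 off (start: near half raised, far half level), 0.32 on (near half level). Stays where left; about 3 N at the raised end. Top 56 (along the centrifuge's x) x 30 mm: two 28 mm halves meeting in a shallow V at the pivot, 116 mm above the bench. The raised tip stands 9 mm above the pivot; tipped over fully, that half is level at 116 mm.
- rocker_raised (a point): Point on the top face of the rocker's near half (the half raised at the start, towards the centrifuge's -x), 20 mm from the pivot, where to press.
- large_key (a joint): Travel of the large round black key in m: 0 up, 0.006 fully down; sprung, 1.5 N to start and 5 N fully down.
- large_key_top (a point): Centre of the top of the large round key: 34 mm across, 120 mm above the bench when up, standing 12 mm above its 64 x 56 mm grey base.
- large_key_base: Fixed grey base plate of the large round key, 64 x 56 x 8 mm, with the key; origin under its centre, on the deck.
- small_key (a joint): Travel of the small round black key in m, 0 up, 0.006 down: not to be pressed.
- small_key_top (a point): Centre of the top of the small round key: 16 mm across, 120 mm above the bench.
- bar_key (a joint): Travel of the bar-shaped black key in m, 0 up, 0.006 down: not to be pressed.
- bar_key_top (a point): Centre of the top of the bar-shaped key: 52 mm (along the centrifuge's x) x 16 mm, 120 mm above the bench.
- reagent_bottle: Loose amber bottle, 52 mm across, 110 mm high, on the bench left of the centrifuge; origin at the centre of its underside. To be left alone.
- beaker: Loose open glass beaker, 64 mm across, 85 mm high, on the bench right of the centrifuge; origin at the centre of its underside. To be left alone.
- seed_jar: Loose short glass jar with a white cap, 54 mm across, 55 mm high, on the bench in front of the centrifuge; origin at the centre of its underside. To be left alone.

How it is judged:
By the outcome, as a careful person would: the job done as asked, in the order asked, and still so for the second after the job is handed in, while the arm keeps its last pose, push and grip.
It also fails if it takes over 42 s, if anything falls off the work surface, if the arm or the gripper's body presses on something with over 40 N, if the wrist force passes 120 N, or if a joint passes its speed limit or range.

ROBOT

A 6-joint arm with a two-finger parallel gripper is mounted at the origin on the work surface. World frame = base frame: x ahead of the robot, y to its left, z up, the work surface at z = 0. Lengths are in m, angles in rad, forces in N, time in s.
With the tool pointing down it reaches from about 0.325 to 0.775 m from the base axis. Payload 5.5 kg.
Tool frame: the origin (TCP) lies between the finger pads; the fingertips stand 8 mm ahead of it and the grasp point (between the pads) lies 11 mm behind it (tcp_to_tips is the distance from the TCP to the fingertips, in m); z points along the fingers, y is the direction in which the jaws open and shut (so a half turn about z gives the same grasp; the last joint's range is limited). The gripper opens to 88 mm and grips with 3 to 60 N. Pads are 20 mm wide; open, the fingers measure 115 mm over their backs; the gripper's body (75 mm by 178 mm) begins 61 mm behind the grasp point.
Start: joints at [-1.398, 0.091, 1.231, -0, 1.82, -0.057], TCP at [0.137, -0.584, 0.231] pointing down, gripper open.
Joint ranges: [-2.87, 2.87], [-0.86, 2.18], [0.17, 2.46], [-1.51, 4.65], [0.06, 2.69], [-2.65, 2.65]. Speed limits (rad/s): [2.57, 2.57, 3.01, 3.14, 3.14, 3.14].

INTERFACE

Orientations are given as a unit quaternion [w, x, y, z].
In Python, from bench import * gives the robot as it stands. Calls block until the motion is done:
- move_to(position, orientation): joint-space move of the TCP to a pose.
- move_l(position, speed=0.15, orientation=None): straight line of the TCP; orientation=None keeps the orientation; speed is the mean speed in m/s.
- movej(angles): joint-space move.
- gripper_open() and close(): open the fingers fully, or close them until they stop; the grip force is fixed at half the most.
- hold(seconds).
- inverse_kinematics(position, orientation): joint angles nearest the present ones, or None.
- state(): the state.
- get_image(name): name is "scene" or "top" or "wrist"; returns a dict with "frame" (400x640x3 uint8, blue, green, red), "depth" (400x640 float32, m along the optical axis (not along the pixel's ray), 0 where there is no reading), "camera_matrix" (3x3 intrinsics, pixels), "view" (4x4, takes a point from world to camera coordinates). Camera axes: x right, y up, looking along -z (the intrinsics and any distortion apply to the point x, -y, -z); pixel columns grow to the right and rows downward; lengths in m; the calibration is good to about 2 mm. A picture is of the moment at which its call begins.
A pose or a line that the arm cannot do raises IKError and nothing moves.
- job_done(): hands the job in, once; it reports no verdict.
The state is a dict: "time": time; "joint_pos": joint angles; "dq": joint speeds; "joint_torque": joint torques, N m; "ee_pos": TCP position; "ee_rot": TCP orientation; "ft_force": force on the tool from outside, world axes, zero at the start; "moment": the same for the moment, N m; "finger_gap": finger opening in m.
Only numpy, scipy, OpenCV 4.12 (cv2) and the standard library are available. Lean on these libraries where they do the work, as an engineer would, in place of code of your own. Each camera call takes 0.05 s, during which the arm holds its last target.

## Working session

There is one attempt and no reset: what is moved stays moved. The work goes in short steps, each a Python script; the robot and the scene stay as the last script left them, time stands still between calls to the robot, and variables do not carry over. Pictures are saved under pics/ and viewed, and the job is handed in when it is done.

```bash
mkdir -p pics; ls; python3 - <<'E'
from bench import *
import cv2,numpy as np
for n in ("scene","top"):
    im=get_image(n); cv2.imwrite(f"pics/{n}0.png",im["frame"]); np.savez(f"{n}0.npz",**{k:np.array(v) for k,v in im.items()})
    print(n,np.round(im["camera_matrix"],1).tolist(),np.round(im["view"],3).tolist(), [ (k) for k in im], (im["depth"]>0).mean())
s=state();print(s["time"],s["ft_force"],s["ee_rot"],s["finger_gap"])
E
```

```text
pics
scene [[432.9, 0.0, 322.2], [0.0, 432.9, 200.3], [0.0, 0.0, 1.0]] [[0.629, 0.778, -0.001, -0.345], [-0.59, 0.477, 0.652, 0.222], [0.507, -0.409, 0.758, -1.396], [0.0, 0.0, 0.0, 1.0]] ['frame', 'depth', 'camera_matrix', 'view'] 0.99599609375
top [[377.9, 0.0, 314.0], [0.0, 377.9, 196.9], [0.0, 0.0, 1.0]] [[-0.021, -1.0, 0.009, 0.015], [0.999, -0.021, 0.049, -0.514], [-0.049, 0.01, 0.999, -0.837], [0.0, 0.0, 0.0, 1.0]] ['frame', 'depth', 'camera_matrix', 'view'] 0.99614453125
0.1 [ 0.12993792 -0.40674457  0.18244273] [-8.52465344e-04  9.93406781e-01  1.14639601e-01 -5.07028403e-05] 0.08786316193123349
```

View pics/scene0.png

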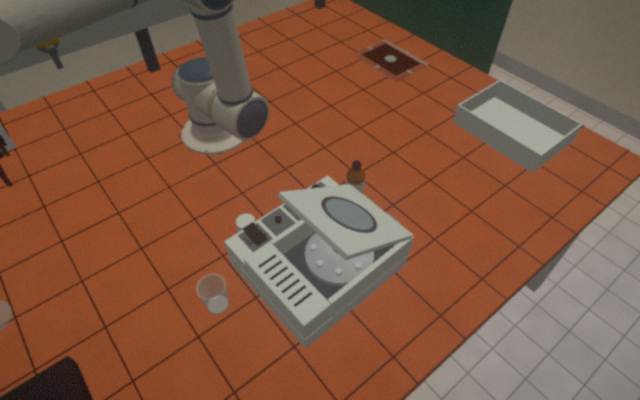

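View pics/top0.png

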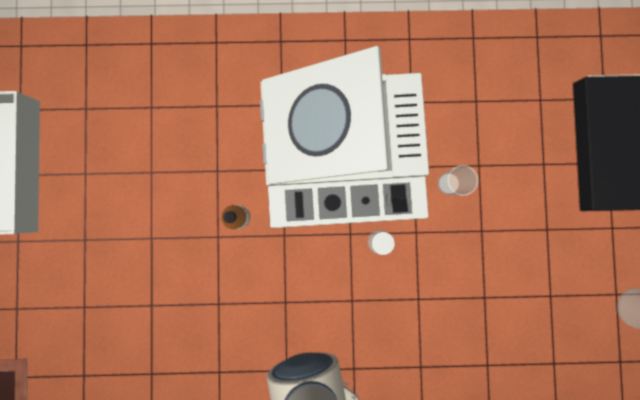

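The top view shows the controls from left (+y) to right: bar key (299,205), large key (332,203), small key (365,200) and rocker (398,198). The lid is open and hinged on the left edge. The seed jar sits in front at (382,243), the beaker at (462,181) and the bottle at (235,216).

```bash
cat > h.py <<'E'
import numpy as np,cv2
def ray(im,u,v):
    K=im["camera_matrix"];V=im["view"]
    d=np.array([(u-K[0,2])/K[0,0],-(v-K[1,2])/K[1,1],-1.]);R=V[:3,:3]
    return -R.T@V[:3,3],R.T@d
def onplane(im,u,v,z):
    o,d=ray(im,u,v);return o+d*(z-o[2])/d[2]
def bydepth(im,u,v):
    o,d=ray(im,u,v);return o+d*float(im["depth"][int(round(v)),int(round(u))])
def proj(im,p):
    c=im["view"]@np.append(p,1);K=im["camera_matrix"]
    return K[0,0]*c[0]/-c[2]+K[0,2],K[1,1]*c[1]/c[2]+K[1,2]
E
python3 - <<'E'
from h import *
im=np.load("top0.npz");f=im["frame"]
g=f.max(2).astype(int);sat=g-f.min(2)
roi=np.zeros(g.shape,bool);roi[180:225,275:420]=1
m=((g<150)&roi).astype(np.uint8)
n,l,st,c=cv2.connectedComponentsWithStats(m)
for i in range(1,n):
    if st[i,4]>30:
        cnt=cv2.findContours((l==i).astype(np.uint8),0,2)[0][0]
        r=cv2.minAreaRect(cnt);print("base",st[i],r,onplane(im,*r[0],.108))
m=((g<60)&roi).astype(np.uint8)
n,l,st,c=cv2.connectedComponentsWithStats(m)
for i in range(1,n):
    if st[i,4]>10: print("black",st[i],c[i],onplane(im,*c[i],.12),bydepth(im,*c[i]))
# white deck front edge
w=((sat<40)&(g>150)).astype(np.uint8)
pts=[]
for u in range(280,420,5):
    col=np.where(w[205:240,u])[0]; pts.append((u,205+col.max()+.5))
P=np.array([onplane(im,*p,.1) for p in pts])
k=np.polyfit(P[:,1],P[:,0],1);print("front edge dx/dy",k, np.std(P[:,0]-np.polyval(k,P[:,1])))
for u,v in((270,227),(428,216),(262,82),(381,47),(385,173),(268,184)): print(u,v,bydepth(im,u,v))
big=cv2.resize(f[35:260,215:490],None,fx=2.9,fy=2.6,interpolation=cv2.INTER_CUBIC);cv2.imwrite("pics/topzoom.png",big)
E
```

```text
base [384 183  27  31 779] ((397.0, 198.0), (30.0, 26.0), 90.0) [ 0.50392636 -0.16098041  0.108     ]
base [351 185  28  32 804] ((364.52215576171875, 200.33187866210938), (30.266145706176758, 26.541080474853516), 86.18592071533203) [ 0.50061223 -0.09583598  0.108     ]
base [318 187  28  32 791] ((331.8619079589844, 202.28988647460938), (30.12871551513672, 26.261259078979492), 86.42366790771484) [ 0.49805912 -0.03048798  0.108     ]
base [286 189  27  32 787] ((298.9299621582031, 204.37937927246094), (30.066333770751953, 26.261259078979492), 86.42366790771484) [0.49526057 0.03526884 0.108     ]
black [391 185  17  27 364] [398.54395604 198.27747253] [ 0.5028194  -0.16123958  0.12      ] [ 0.50293328 -0.16189725  0.1171977 ]
black [296 192   7  25 146] [298.8630137  204.43835616] [0.49478814 0.03504342 0.12      ] [0.49473737 0.03499217 0.12170342]
black [325 195  15  15 175] [332.13142857 202.16571429] [ 0.49788792 -0.0303345   0.12      ] [ 0.49788911 -0.03033654  0.11996478]
black [363 198   6   6  28] [365.39285714 200.17857143] [ 0.50043338 -0.09582819  0.12      ] [ 0.50038543 -0.0956405   0.12128158]
front edge dx/dy [0.02584465 0.45171667] 0.013531375073861568
270 227 [ 0.44840373  0.10550338 -0.00337434]
428 216 [ 0.46582954 -0.25510088  0.00118122]
262 82 [0.73332624 0.10141208 0.13892367]
381 47 [ 8.61679664e-01 -1.59885660e-01 -5.37349151e-04]
385 173 [ 0.55290075 -0.13533841  0.12361159]
268 184 [0.53612304 0.09476551 0.1211478 ]
```

View pics/topzoom.png

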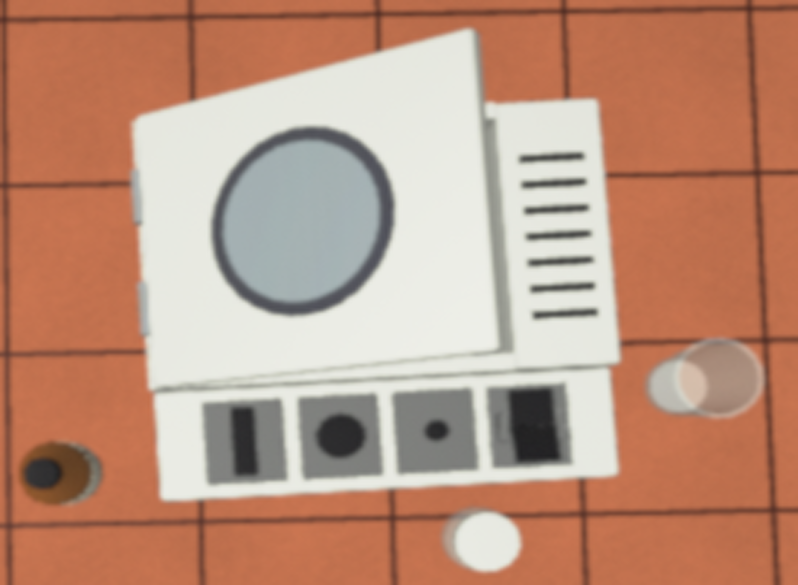

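```bash
cat >> h.py <<'E'
psi=np.arctan2(.00867,.1962); ex=np.array([np.cos(psi),np.sin(psi),0]);ey=np.array([-np.sin(psi),np.cos(psi),0])
row=np.array([.49917,-.0630,0]); O=row+.1025*ex
def W(x,y,z): return O+x*ex+y*ey+np.array([0,0,z])
Q=[0,np.cos(psi/2),np.sin(psi/2),0]
E
python3 - <<'E'
from h import *
print("O",O,"psi",psi)
for n in("top0","scene0"):
    im=np.load(n+".npz")
    vs,us=np.mgrid[0:400,0:640]
    K=im["camera_matrix"];V=im["view"];d=im["depth"]
    C=np.stack([(us-K[0,2])/K[0,0]*d,-(vs-K[1,2])/K[1,1]*d,-d],-1)
    P=(C-V[:3,3])@V[:3,:3]
    f=im["frame"];sat=f.max(2).astype(int)-f.min(2)
    L=(P-O)@np.stack([ex,ey,[0,0,1]],1)
    m=(d>0)&(sat<45)&(f.max(2)>90)&(L[...,2]>.155)&(L[...,2]<.32)&(abs(L[...,0]-.04)<.13)&(L[...,1]<.14)&(L[...,1]>-.13)
    X=L[m];A=np.c_[X[:,0],X[:,1],np.ones(len(X))]
    k=np.linalg.lstsq(A,X[:,2],rcond=None)[0]
    r=A@k-X[:,2]
    print(n,m.sum(),"slopes",k,"theta",np.arctan(-k[1]),"rms",r.std(),"z at hinge",k@[.0425,.15,1], "ext",np.percentile(X,[1,99],axis=0).round(3).tolist())
    # deck / front edges
    m=(d>0)&(abs(L[...,2]-.1)<.006)&(abs(L[...,0])<.2)&(abs(L[...,1])<.2)
    print("deck ext",np.percentile(L[m],[1,99],axis=0).round(3).tolist())
im=np.load("scene0.npz")
f=im["frame"].copy()
for p in ((-.145,-.16,.1),(-.145,.16,.1),(-.102,-.099,.12),(-.102,-.033,.12),(-.102,.033,.12),(.145,-.16,.125),(.145,.16,.125)):
    u,v=proj(im,W(*p));cv2.circle(f,(int(round(u)),int(round(v))),1,(0,0,255),-1)
cv2.imwrite("pics/chk.png",cv2.resize(f[160:350,200:430],None,fx=3,fy=3))
E
```

```text
O [ 0.60157007 -0.05847498  0.        ] psi 0.04416087277855868
top0 12257 slopes [-1.74346634e-05 -5.90144843e-01  2.30483216e-01] theta 0.5331415459501523 rms 0.0017149605097243387 z at hinge 0.14196074834576222 ext [[-0.058, -0.052, 0.156], [0.141, 0.125, 0.259]]
deck ext [[-0.143, -0.157, 0.096], [0.072, 0.158, 0.106]]
scene0 4781 slopes [-0.00797501 -0.57438951  0.23064501] theta 0.5213753620568461 rms 0.002874086168026142 z at hinge 0.14414764894217313 ext [[-0.054, -0.054, 0.157], [0.147, 0.125, 0.26]]
deck ext [[-0.142, -0.16, 0.094], [0.147, 0.156, 0.106]]
```

View pics/chk.png

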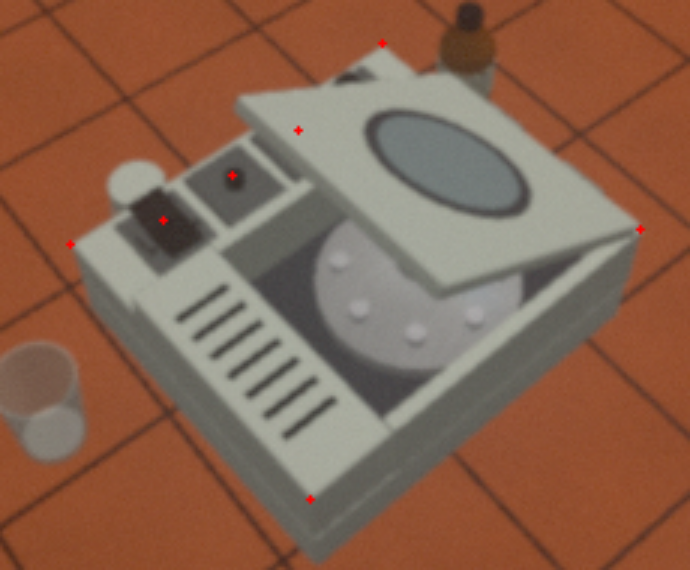

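Both views agree on the centrifuge pose, and the projected points land on the corners and keys. The lid angle comes out at about 0.53 rad, with the free edge in the right place. Next I close the gripper, move above the lid and push it down.

```bash
cat >> h.py <<'E'
def T(x,y,ztip): return W(x,y,ztip+.008)
E
python3 - <<'E'
from bench import *
from h import *
close()
print(inverse_kinematics(T(.035,-.03,.30),Q), inverse_kinematics(T(.035,-.055,.137),Q), state()["finger_gap"])
move_l([.137,-.584,.33],.3)
move_to(T(.035,-.03,.30),Q)
s=state();print(s["time"],s["ee_pos"],s["ft_force"]);f0=np.array(s["ft_force"])
move_l(T(.035,-.03,.262),.1)
zs=np.linspace(.255,.146,9)
for z in zs:
    y=-.03-.025*(.255-z)/(.255-.139)
    move_l(T(.035,y,z),.06)
    s=state();df=s["ft_force"]-f0;print(round(s["time"],2),round(z,4),np.round(df,1),round(s["ee_pos"][2]-.008,4))
    if df[2]>15: break
im=get_image("scene");cv2.imwrite("pics/scene1.png",im["frame"])
E
```

```text
[-1.88243941e-01  2.47651191e-01  9.18302426e-01 -4.44089210e-16
  1.97563904e+00  1.33839151e+00] [-2.25770844e-01  2.21861205e-01  1.23773370e+00 -4.44089210e-16
  1.68199775e+00  1.30086461e+00] 0.00013800427025066712
4.425 [ 0.63770153 -0.0878636   0.3080419 ] [-0.25435402 -0.382698    0.75040438]
5.22 0.255 [ 0.4  0.7 -0.6] 0.2549
5.61 0.2414 [ 0.8  0.8 -0.1] 0.2404
5.99 0.2278 [ 0.3 -0.1 -0.4] 0.2268
6.38 0.2141 [-0.   1.2 -1.2] 0.2132
6.76 0.2005 [-0.  -0.3 -1.7] 0.1995
7.14 0.1869 [ 0.1  1.5 -0.7] 0.1859
7.53 0.1732 [-0.4 -0.5 -0.4] 0.1723
7.91 0.1596 [ 1.   0.8 -1.2] 0.1587
8.29 0.146 [0.4 0.7 0.4] 0.1451
```

```bash
python3 -c "
import cv2;f=cv2.imread('pics/scene1.png');cv2.imwrite('pics/scene1z.png',cv2.resize(f[100:350,180:460],None,fx=2.8,fy=2.4))"
```

```text
(no output)
```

View pics/scene1z.png

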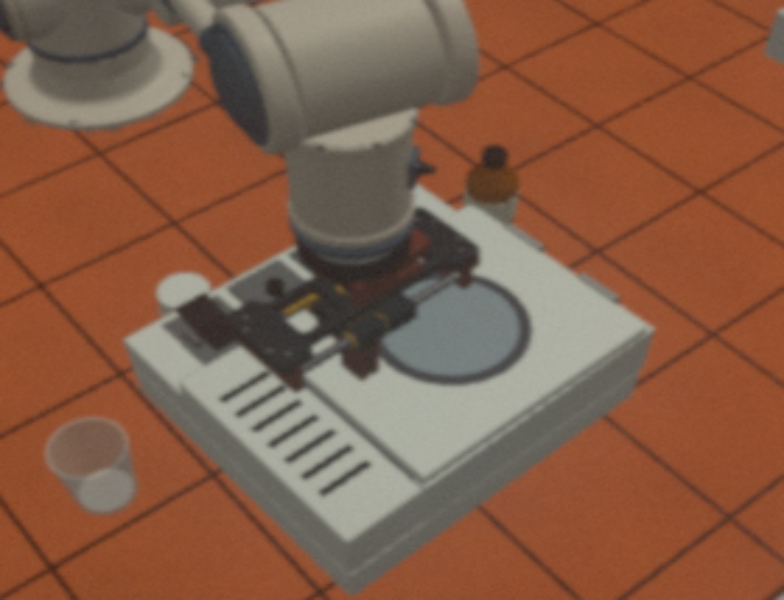

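The lid is nearly shut and the closed fingers rest on it at about (365,360). I'll keep pushing in small steps until the force rises.

```bash
python3 - <<'E'
from bench import *
from h import *
for z in (.142,.140,.139,.138,.137,.136,.135,.134,.133):
    y=-.0535
    move_l(T(.035,y,z),.03)
    s=state();print(round(s["time"],2),z,np.round(s["ft_force"],1),round(s["ee_pos"][2]-.008,4))
    if s["ft_force"][2]>18: break
E
```

```text
8.62 0.142 [-0.3  0.6 -0.6] 0.1418
8.88 0.14 [-0.2 -0.1  0.3] 0.1399
9.12 0.139 [-0.4  0.3  2.9] 0.1394
9.38 0.138 [-3.3  0.2  5.3] 0.1394
9.62 0.137 [-4.   0.1 10.1] 0.1393
9.88 0.136 [-5.2  1.7 12.9] 0.1392
10.12 0.135 [-6.9  1.5 14.3] 0.1392
10.38 0.134 [-8.1  1.4 18.1] 0.1392
```

The lid stopped dead at 0.139 m with 18 N on it, so it is shut. Now the rocker.

```bash
python3 - <<'E'
from bench import *
from h import *
move_l(T(.035,-.0535,.19),.15)
move_l(T(-.1230,-.099,.17),.2)
im=get_image("top");cv2.imwrite("pics/top2.png",cv2.resize(im["frame"][35:260,215:490],None,fx=2.9,fy=2.6))
im=get_image("scene");cv2.imwrite("pics/scene2.png",cv2.resize(im["frame"][100:350,180:460],None,fx=2.8,fy=2.4))
L=[]
for y in (.08,.0,-.04,-.08):
    u,v=proj(im,W(.10,y,.139));L.append((y,((bydepth(im,u,v)).round(4)).tolist()))
print(L);s=state();print(s["time"],s["ft_force"],s["ee_pos"],T(-.123,-.099,.17))
E
```

```text
[(0.08, [0.6986, 0.0251, 0.1404]), (0.0, [0.7018, -0.0544, 0.1397]), (-0.04, [0.7038, -0.0946, 0.1403]), (-0.08, [0.7057, -0.1345, 0.1404])]
11.975 [-0.43972009  0.41228006 -0.58583516] [ 0.48375321 -0.16246269  0.17770115] [ 0.48306049 -0.16280849  0.178     ]
```

View pics/scene2.png

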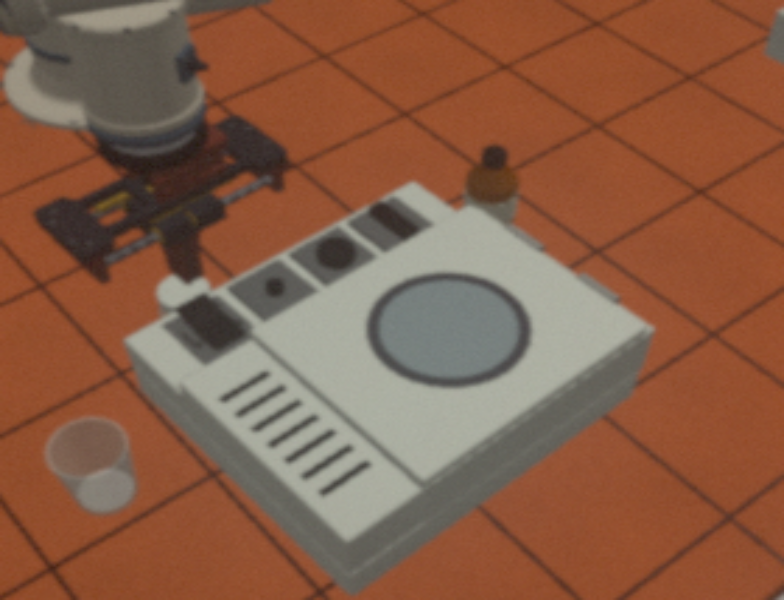

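View pics/top2.png

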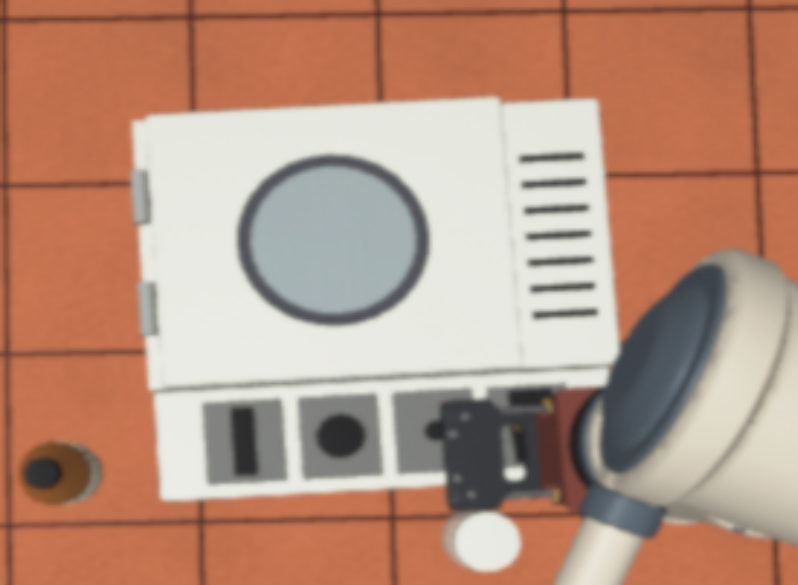

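The lid lies flat, with its face measured at 0.140 m, and the fingertips hover above the rocker's near half. Pressing now.

```bash
python3 - <<'E'
from bench import *
from h import *
for z in (.13,.125,.121,.118,.116,.115,.114,.113,.112,.111):
    move_l(T(-.123,-.099,z),.05)
    s=state();print(round(s["time"],2),z,np.round(s["ft_force"],1),round(s["ee_pos"][2]-.008,4))
    if s["ft_force"][2]>14: break
move_l(T(-.123,-.099,.165),.15)
move_l(T(-.1025,.033,.165),.2)
im=get_image("scene");cv2.imwrite("pics/scene3.png",cv2.resize(im["frame"][190:270,215:315],None,fx=6,fy=6,interpolation=cv2.INTER_CUBIC))
im=get_image("top");cv2.imwrite("pics/top3.png",cv2.resize(im["frame"][160:250,270:440],None,fx=4.5,fy=4.5,interpolation=cv2.INTER_CUBIC))
for x in(-.125,-.120,-.11,-.095,-.085,-.08):
    u,v=proj(im,W(x,-.105,.116));print(x,bydepth(im,u,v).round(4))
s=state();print(s["time"],s["ee_pos"],T(-.1025,.033,.165))
E
```

```text
12.93 0.13 [ 0.2 -0.1 -0. ] 0.1304
13.18 0.125 [-0.5  0.8  0.6] 0.1249
13.43 0.121 [-1.2 -0.3 -0.1] 0.1208
13.68 0.118 [-0.6  0.1  0.2] 0.1177
13.93 0.116 [-1.7  1.1  2.9] 0.1163
14.18 0.115 [-4.   0.5  8.3] 0.1163
14.43 0.114 [-4.8  1.7 12.2] 0.1162
14.68 0.113 [-7.7  1.9 15.8] 0.1161
-0.125 [ 0.4763 -0.0623  0.5534]
-0.12 [ 0.4783 -0.0621  0.5539]
-0.11 [ 0.4824 -0.0618  0.5542]
-0.095 [ 0.4886 -0.0615  0.5543]
-0.085 [ 0.4926 -0.0611  0.5555]
-0.08 [ 0.4946 -0.0608  0.5564]
16.0917 [ 0.49755744 -0.03103956  0.17267732] [ 0.49771316 -0.03003217  0.173     ]
```

View pics/scene3.png

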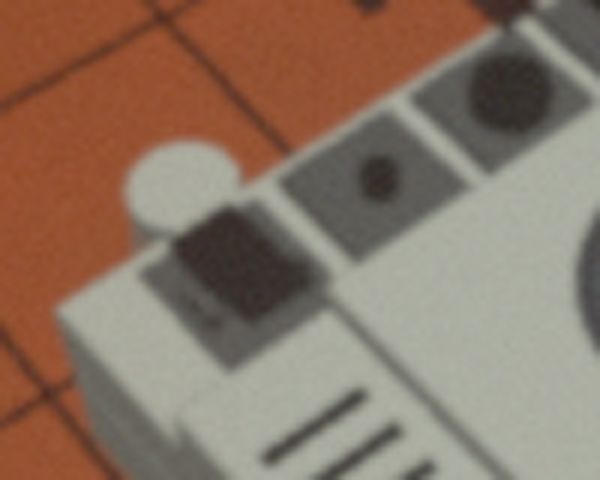

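View pics/top3.png

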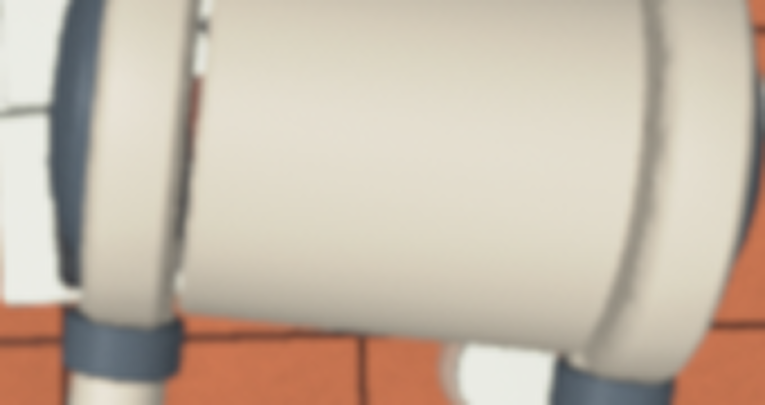

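The rocker stopped hard at 0.1161 m, which is its level "on" height. I'll check its profile by depth, then press the large key.

```bash
python3 - <<'E'
from bench import *
from h import *
im=get_image("scene")
V=im["view"];zz={}
for x in(-.126,-.120,-.11,-.095,-.085,-.08):
    u,v=proj(im,W(x,-.099,.116 if x<-.1 else .116+(x+.1025)*.33));p=bydepth(im,u,v)
    zz[x]=p[2];print(x,p.round(4))
if zz[-.126]<.120 and zz[-.08]>.119:
    for z in (.135,.125,.121,.118,.116,.115,.114,.113,.112,.111,.110):
        move_l(T(-.1025,.033,z),.05)
        s=state();print(round(s["time"],2),z,np.round(s["ft_force"],1),round(s["ee_pos"][2]-.008,4),np.round(s["ee_pos"][:2]-T(-.1025,.033,z)[:2],4))
        if s["ft_force"][2]>14: break
    hold(.3)
    im=get_image("scene");cv2.imwrite("pics/scene4.png",cv2.resize(im["frame"][100:350,180:460],None,fx=2.8,fy=2.4))
    s=state();print(s["time"],s["ft_force"],s["ee_pos"][2]-.008)
E
```

```text
-0.126 [ 0.4809 -0.1633  0.1172]
-0.12 [ 0.4864 -0.1628  0.1165]
-0.11 [ 0.4966 -0.1625  0.1167]
-0.095 [ 0.5101 -0.1612  0.1172]
-0.085 [ 0.5197 -0.1605  0.1198]
-0.08 [ 0.5263 -0.161   0.1238]
16.89 0.135 [ 0.  -0.  -0.2] 0.1351 [0.0001 0.0001]
17.24 0.125 [0.7 0.1 0.6] 0.1245 [-0.0003  0.0001]
17.49 0.121 [-0.  -0.3  0.3] 0.1208 [-0.0001 -0.    ]
17.74 0.118 [ 0.1 -0.4  2.9] 0.1184 [ 0.0003 -0.    ]
17.99 0.116 [ 0.8 -1.1  3.8] 0.1164 [ 0.0003 -0.    ]
18.24 0.115 [ 0.7 -0.   3.8] 0.1153 [ 0.0003 -0.    ]
18.49 0.114 [1.5 0.  5.5] 0.1143 [ 0.0002 -0.    ]
18.74 0.113 [-1.4  1.1  9.3] 0.1142 [ 0.0003 -0.    ]
18.99 0.112 [-3.5  0.4 13. ] 0.1142 [ 0.0003 -0.    ]
19.24 0.111 [-5.6  1.3 17.2] 0.1141 [ 0.0004 -0.0001]
19.5917 [-5.0131025   0.59849234 16.84561385] 0.11408345814378826
```

View pics/scene4.png

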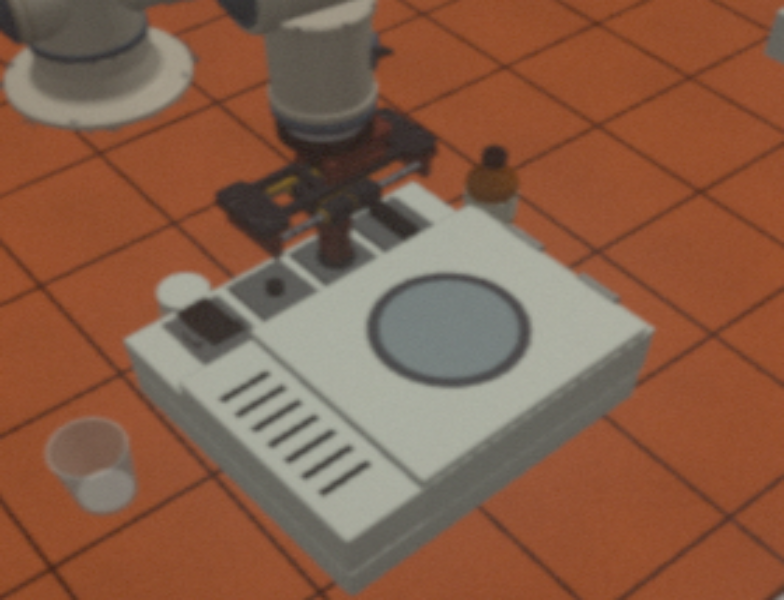

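The fingertips at about (335,250) hold the large key down, the lid is shut and the rocker is tipped. The bottle, beaker and jar are standing in place, so I'm handing in.

```bash
python3 - <<'E'
from bench import *
job_done()
E
```

```text
the job is handed in; nothing more can be done
```

I did the three pushes in the order asked with the closed fingertips. I handed the job in at about 19.6 s, still holding the large key down.

- **Lid:** it stopped hard at 0.139 m under 18 N. By depth its upper face read 0.140 m across, so it is flat and shut.
- **Rocker:** the near half stopped hard at 0.116 m under 16 N. By depth that half is level at about 0.117 m and the far end is raised to about 0.124 m.
- **Large key:** it stopped hard at 0.114 m, which is its full 6 mm of travel. I was holding it with about 17 N at hand-in.

I aimed only at the lid, the rocker and the large key, and measured no force anywhere else. In the last picture the small key and bar key look untouched, and the bottle, beaker and jar are where they were. I judged those by eye rather than measuring them.

No check failed. The lid's starting angle came out slightly different in the two views (0.533 and 0.521 rad), which did not matter.

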